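Let the bag stretcher out by one hole

TASK

Let the bag stretcher on the bench out to its next hole: press the snap button right in, slide the telescoping tube out while it is in, and carry on until the button springs fully up again in the collar's hole, so that the tube is locked. Work by feel and gently: do not ram the button down or force it against the edge of a hole. Leave the other things on the bench where they are, and let go of the stretcher at the end.

Things in the scene. Friction and masses are not known exactly. Their poses are not given: they have to be found in the camera images.
- stretcher: Bag stretcher fixed to the bench: wooden base board 300 x 150 x 20 mm, on it a level aluminium square outer tube, 40 x 40 mm, 230 mm long, top face 70 mm above the bench, with a padded wooden jaw (120 mm wide, 120 mm high) at its rear. Origin: on the bench under the first hole, where the button starts; x points along the tube the way it slides out, y across, z up.
- first_hole (a point): Middle of the first hole, 27 mm square, in the outer tube's top face (wall 4 mm thick, with an 18 mm wide slot along it). The next hole, same size, is in a steel collar (49 mm long, 48 mm wide, top 72 mm above the bench) clamped round the outer tube 38 to 50 mm farther along the stretcher's +x: where exactly differs each time and is not measured; find it by feel or sight.
- tube: Steel inner tube (30 mm wide) that slides out of the outer tube's front end and carries the button, and a padded wooden jaw (120 mm wide, 22 mm thick, 120 mm high) whose outer face is 200 mm from its origin along x. Origin and axes: those of the stretcher when the tube is at 0.
- snap_button: Snap button in the inner tube: a 24 mm square steel shoulder with an upright peg on it. Up, the shoulder stands in a hole (1.5 mm play each side), 4 mm proud of the outer tube, and locks the tube. Pressed 8 mm, it is below the wall and the tube can slide. Slid 4 mm or more, the wall holds it down unpressed, and it springs up by itself under the next hole unless held down.
- button_top (a point): Centre of the top of the button's upright round steel peg, 16 mm diameter, 32 mm tall above the shoulder; 106 mm above the bench when the button is up. The peg travels in the slot with the tube and always stands 23 mm or more above the outer tube's top, so it can be pinched or pushed from above.
- tube_travel (a joint): How far the inner tube has slid out, m: 0 with the button in the middle of the first hole (starts within 1 mm of that), growing outwards; end stop at 0.075. It slides with a friction of about 2 N, and about 1 N more while the button rubs under the wall.
- button_press (a joint): How far the button is pressed in, m: 0 is fully up, 0.008 or more is clear below the wall, a hard floor at 0.011. Spring: 3 N at the top, about 7.5 N at 0.008 and 9 N at the floor. More than 30 N on the button from the floor or the edge of a hole would damage it.
- spool: Bystander: white thread spool, 36 mm diameter, 37 mm high, standing on the base board beside the rear half of the outer tube; origin under its centre.
- brass_weight: Bystander: brass weight, 32 mm diameter, 30 mm high, standing on the base board on the other side of the outer tube; origin under its centre.
- mallet: Bystander: wooden mallet, 240 mm long, lying on the bench beside the base board; origin in its middle.
- glue_pot: Bystander: steel pot with two small handles, 80 mm diameter, 70 mm high, at the right or left side of the bench; origin under its centre.
- awl: Bystander: awl with a wooden handle, 150 mm long, lying on the right of the bench.
- last_block: Bystander: wooden block 70 x 110 x 45 mm on the left of the bench; origin under its centre.
- jar: Bystander: amber jar, 64 mm diameter, 90 mm high, at the left or right side of the bench; origin under its centre.

How it is judged:
On the way, in this order (a step that is already met when the one before it is completed fails the run):
1. the button is pressed in below the wall while the tube still stands at the first hole (value of joint button_press above 0.0075 m and value of joint tube_travel below 0.005 m), for 0.05 s.
2. the tube has slid out from the first hole with the button held under the wall (value of joint tube_travel above 0.015 m and value of joint button_press above 0.006 m), for 0.05 s.
At the end, for the whole second after the job is handed in: The tube stands at the next hole (35.5 to 52.5 mm out, wherever the collar is) with the button sprung up in it (less than 2 mm pressed), at rest and let go (value of joint tube_travel between 0.0355 and 0.0525 m and value of joint button_press below 0.002 m and velocity of joint tube_travel between -0.01 and 0.01 m/s); the robot touches nothing.
It fails at once if the button is rammed on its floor or forced against the edge of a hole with more than 30 N (contact force between any of snap_button_c0, button_foot and anything else above 30 N).
It fails at once if a bystander is moved by more than 30 mm (distance of any of spool, brass_weight, mallet, glue_pot, awl, last_block, jar from where it was at the start of the episode above 0.03 m).
It also fails if it takes over 42 s, if anything falls off the work surface, if the arm or the gripper's body presses on something with over 40 N, if the wrist force passes 120 N, or if a joint passes its speed limit or range.

ROBOT

A 6-joint arm with a two-finger parallel gripper is mounted at the origin on the work surface. World frame = base frame: x ahead of the robot, y to its left, z up, the work surface at z = 0. Lengths are in m, angles in rad, forces in N, time in s.
With the tool pointing down it reaches from about 0.25 to 0.775 m from the base axis. Payload 4 kg.
Tool frame: the origin (TCP) lies where the fingers leave the gripper's body, on its centre line; the fingertips stand 97 mm ahead of it and the grasp point (between the pads) lies 78 mm ahead of it; z points along the fingers, x is the direction in which the jaws open and shut, and the axes are right-handed (so a half turn about z gives the same grasp; the last joint's range is limited). The gripper opens to 94 mm and grips with 3 to 60 N. Pads are 16 mm wide; open, the fingers measure 119 mm over their backs; the gripper's body (75 mm by 177 mm) begins 78 mm behind the grasp point.
Start: joints at [1.182, 0.087, 1.371, -0, 1.684, -0.103], TCP at [0.155, 0.528, 0.303] pointing down, gripper open.
Joint ranges: [-3.1, 3.1], [-0.76, 2.03], [0.27, 2.55], [-1.08, 4.22], [0.17, 2.65], [-2.57, 2.57]. Speed limits (rad/s): [2.79, 2.79, 3.14, 3.14, 3.14, 3.14].

INTERFACE

Orientations are given as [roll, pitch, yaw] about the fixed x, y, z axes, in that order (R = Rz(yaw) Ry(pitch) Rx(roll)).
In Python, from bench import * gives the robot as it stands.
- The arm moves only by the tool jog_arm, never from a script. Its argument "moves" is a list of rows, each a list of 7 numbers: the turn, a rotation vector about the world's x, y, z in rad, then the shift along the world's x, y, z in mm, then the finger opening in mm, from 0 to 94. In form: [[rx, ry, rz, tx, ty, tz, fingers], ...]. A call has 1 to 12 rows; each row shifts and turns the commanded pose from where the row before left it; what a row does not reach is not made up. A row lasts 1/8 s, in which the tool goes at most 62.5 mm and 10.7 degrees, less where a joint would pass 70% of its speed; a pose out of reach is approached as far as the arm can. A call is refused whole if a number of a shift passes 62.5 or a number of a turn 0.188, either way. A call with a gripper value outside its range is refused whole. The fingers move at their own pace and stop on an object; the grip force is fixed at half the most. Time passes only in rows, so rows that do not move let the fingers close. It gives the time, the measured TCP pose, the force and the opening at its end, in the units of the state.
- get_obs(): the state, without advancing time (a new reading comes with each control period).
- snapshot(name): name is "scene" or "top" or "wrist"; returns the picture (420x560x3 uint8, red, green, blue); there is no depth.
- get_calibration(name): a dict with "camera_matrix" (3x3 intrinsics, pixels), "R" (3x3) and "t" (3): a world point X has camera coordinates R X + t. Camera axes: x right, y down, z forward; pixel columns grow to the right and rows downward; lengths in m; the calibration is good to about 2 mm. A picture is of the moment at which its call begins: read the wrist's pose just before it. get_calibration takes no time and is no camera call; for the wrist camera it gives the pose at the moment of the call.
- close_job(): hands the job in, once; it reports no verdict.
Trained networks look in the newest picture that a camera, given by its name, has taken for a name from the list of things; names that differ only in an ending like _2 or _b are one class to them, and where a whole thing is asked for, a point or a joint stands for the part that bears it (a point fixed in the world has none). Each returns a list of dicts, best first, with "conf" (0 to 1); they miss things now and then, are a little off and sometimes report something else, mostly with a low value. They report only what shows in the picture. A call takes as long as a camera call.
- look_for(label, camera): "bbox" ([left, top, right, bottom] in pixels, round what is visible of it).
The state is a dict: "time": time; "joint_positions": joint angles; "qvel": joint speeds; "joint_torque": joint torques, N m; "tool_pos": TCP position; "ee_rot": TCP orientation; "wrist_force": force on the tool from outside, world axes, zero at the start; "wrist_torque": the same for the moment, N m; "width": finger opening in m.
Only numpy, scipy, OpenCV 4.12 (cv2) and the standard library are available. Lean on these libraries where they do the work, as an engineer would, in place of code of your own. Each camera call takes 0.05 s, during which the arm holds its last target.

## Working session

There is one attempt and no reset: what is moved stays moved. The work goes in short steps, Python scripts to look and compute and a tool call to move; the robot and the scene stay as the last step left them, time stands still between calls to the robot, and variables do not carry over. Pictures are saved under pics/ and viewed, and the job is handed in when it is done.

Besides the shell and the picture viewer there is one more tool, called as a command line: name --pt "numbers of a row" for each row, then --argument value for the rest. jog_arm: Moves the arm, as the interface text tells. Its arguments: {"type":"object","properties":{"moves":{"type":"array","items":{"type":"array","items":{"type":"number"}}}},"required":["moves"]}

```bash
mkdir -p pics; ls; python3 - <<'E'
from bench import *
import cv2
print(get_obs())
for n in("scene","top","wrist"):
    p=snapshot(n); cv2.imwrite(f"pics/{n}0.png",p[:,:,::-1])
    c=get_calibration(n); print(n,c)
    for l in("button_top","snap_button","first_hole","stretcher"):
        try: print(l,look_for(l,n)[:2])
        except Exception as e: print(l,e)
print(get_obs()["time"])
E
```

```text
pics
{'time': 0.0, 'joint_positions': array([ 1.18192181e+00,  8.79722085e-02,  1.37224643e+00,  6.17950585e-07,
        1.68360963e+00, -1.03125068e-01]), 'qvel': array([ 7.61381856e-04, -9.73196192e-04, -3.85981508e-05, -2.58417875e-04,
       -3.33794063e-04, -4.19349273e-04]), 'joint_torque': array([ 2.27771932e-03, -3.40190077e+01, -3.02425897e+01,  7.17856293e-02,
        3.30553099e-02, -1.24079506e-04]), 'tool_pos': array([0.15492151, 0.52738003, 0.30149852]), 'ee_rot': array([-3.14136190e+00,  2.22367506e-03,  1.28504721e+00]), 'wrist_force': array([ 0.74418388,  0.0075709 , -0.65128359]), 'wrist_torque': array([0.00232722, 0.03309316, 0.00576393]), 'width': 0.09377943030536046}
scene {'camera_matrix': array([[381.7911689 ,   0.        , 281.62359856],
       [  0.        , 381.7911689 , 207.40153184],
       [  0.        ,   0.        ,   1.        ]]), 'R': array([[ 0.77776691,  0.62849234,  0.00871891],
       [ 0.35336658, -0.42573954, -0.83299334],
       [-0.51981795,  0.65095562, -0.55321432]]), 't': array([-0.49158759, -0.1515949 ,  1.29196615])}
button_top []
snap_b
[... 600 characters left out ...]
03277])}
button_top []
snap_button []
first_hole [{'bbox': [198.6, 169.0, 327.6, 249.3], 'conf': 0.89}]
stretcher [{'bbox': [201.0, 172.2, 329.4, 250.0], 'conf': 0.83}]
wrist {'camera_matrix': array([[297.40486597,   0.        , 278.99876132],
       [  0.        , 297.40486597, 214.04311027],
       [  0.        ,   0.        ,   1.        ]]), 'R': array([[ 2.83145689e-01,  9.59076862e-01,  3.01005402e-04],
       [ 9.23218997e-01, -2.72644457e-01,  2.70798235e-01],
       [ 2.59798389e-01, -7.63974588e-02, -9.62636082e-01]]), 't': array([-0.55021035, -0.02685152,  0.39338233])}
button_top []
snap_button []
first_hole [{'bbox': [242.9, 364.1, 296.0, 404.9], 'conf': 0.64}]
stretcher []
0.75
```

```bash
python3 - <<'E'
import cv2
a=cv2.imread("pics/scene0.png")[140:300,190:390]; cv2.imwrite("pics/s0z.png",cv2.resize(a,None,fx=4,fy=3.75,interpolation=2)) 
a=cv2.imread("pics/top0.png")[150:270,185:345]; cv2.imwrite("pics/t0z.png",cv2.resize(a,None,fx=5,fy=5,interpolation=2))
E
```

```text
(no output)
```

View pics/top0.png

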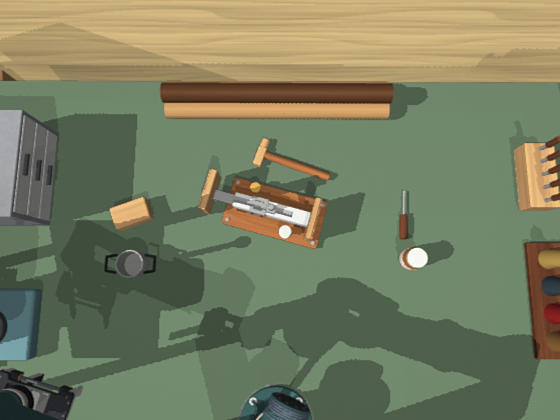

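View pics/t0z.png

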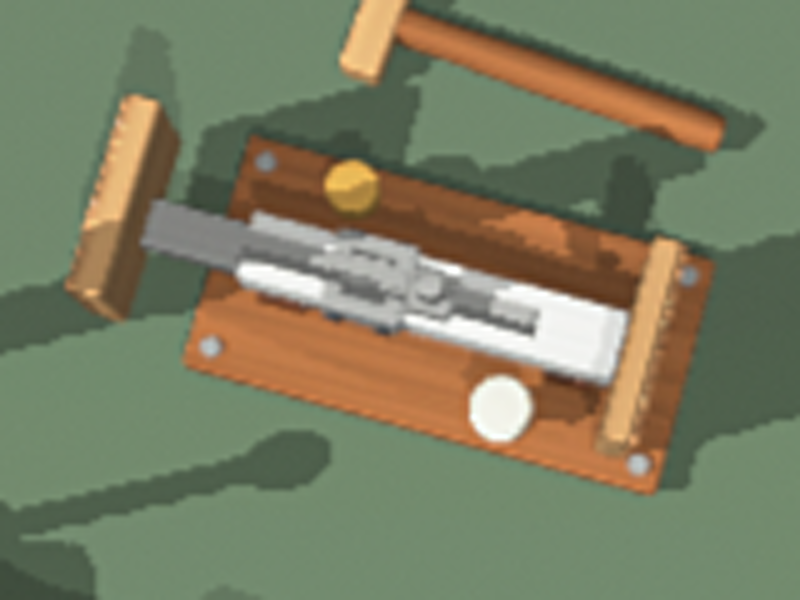

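View pics/s0z.png

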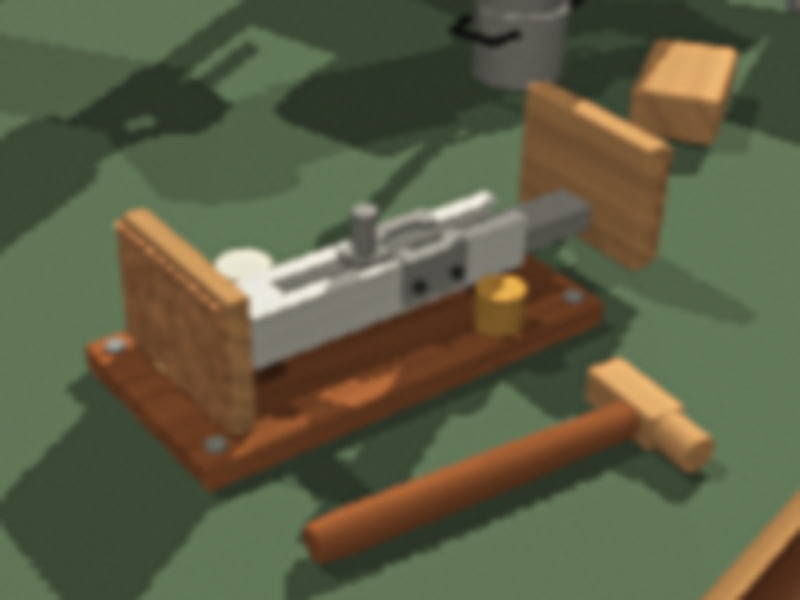

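```bash
cat > h.py <<'E'
from bench import *
import numpy as np, cv2
def ray(n,u,v,z,c=None):
    c=c or get_calibration(n); K,R,t=c["camera_matrix"],c["R"],c["t"]
    C=-R.T@t; d=R.T@np.linalg.solve(K,[u,v,1]); return C+d*(z-C[2])/d[2]
def proj(n,X,c=None):
    c=c or get_calibration(n); p=c["camera_matrix"]@(c["R"]@np.array(X)+c["t"]); return p[:2]/p[2]
E
python3 - <<'E'
from h import *
print(ray("scene",190+364/4,140+208/3.75,.106))
print(ray("top",185+432/5,150+283/5,.106))
f=lambda x,y,z:ray("top",185+x/5,150+y/5,z)
A,B,C,D=f(250,137,.02),f(715,262,.02),f(185,365,.02),f(655,492,.02)
print(A,B,C,D,np.linalg.norm(A-B),np.linalg.norm(A-C))
for d in(A-B,C-D): print(np.degrees(np.arctan2(d[1],d[0])))
d=A-C;print(np.degrees(np.arctan2(d[1],d[0]))+90)
E
```

```text
[0.61618743 0.01576019 0.106     ]
[0.6119447  0.01281279 0.106     ]
[0.71819931 0.12843907 0.02      ] [ 0.63960504 -0.15930839  0.02      ] [0.575456   0.16529885 0.02      ] [ 0.49834578 -0.1205827   0.02      ] 0.29828787530640327 0.1474255635685563
74.72307174015432
74.90495978382415
75.52112907616409
```

jog_arm --pt "0 0 0.012 40 -45 0 94" --pt "0 0 0.011 40 -45 0 94" --pt "0 0 0 40 -45 0 94" --pt "0 0 0 40 -45 0 94" --pt "0 0 0 40 -45 0 94" --pt "0 0 0 40 -45 0 60" --pt "0 0 0 40 -45 0 50" --pt "0 0 0 40 -45 0 40" --pt "0 0 0 40 -45 0 40" --pt "0 0 0 40 -45 0 40" --pt "0 0 0 40 -45 0 40" --pt "0 0 0 19 -18 0 40"

```text
time: 2.25
tool_pos: [0.6156, 0.0117, 0.3019]
ee_rot: [-3.141, 0.001, 1.305]
wrist_force: [-0.3, -0.5, -0.1]
width: 0.0404
```

```bash
python3 - <<'E'
from h import *
o=get_obs();print(o["time"],o["tool_pos"],o["ee_rot"],o["width"],o["wrist_force"])
c=get_calibration("wrist");np.save("c1.npy",c,allow_pickle=True)
cv2.imwrite("pics/w1.png",snapshot("wrist")[:,:,::-1])
print(-c["R"].T@c["t"],look_for("snap_button","wrist"),look_for("stretcher","wrist"),proj("wrist",[.614,.0145,.106]))
E
```

```text
2.25 [0.61556023 0.01171562 0.30188871] [-3.14103988e+00  5.51807238e-04  1.30468989e+00] 0.04035052377657862 [-0.30023995 -0.5383339  -0.07523129]
[0.53851852 0.03300019 0.38535865] [{'bbox': [267.0, 195.2, 290.1, 217.2], 'conf': 0.88}] [{'bbox': [127.6, 133.0, 505.2, 274.7], 'conf': 0.82}] [279.35092281 215.14690913]
```

View pics/w1.png

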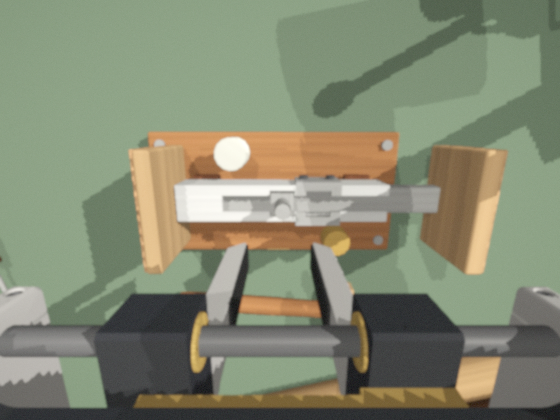

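```bash
python3 - <<'E'
import cv2
a=cv2.imread("pics/w1.png")[150:270,210:370]; cv2.imwrite("pics/w1z.png",cv2.resize(a,None,fx=5,fy=5,interpolation=2))
E
```

```text
(no output)
```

View pics/w1z.png

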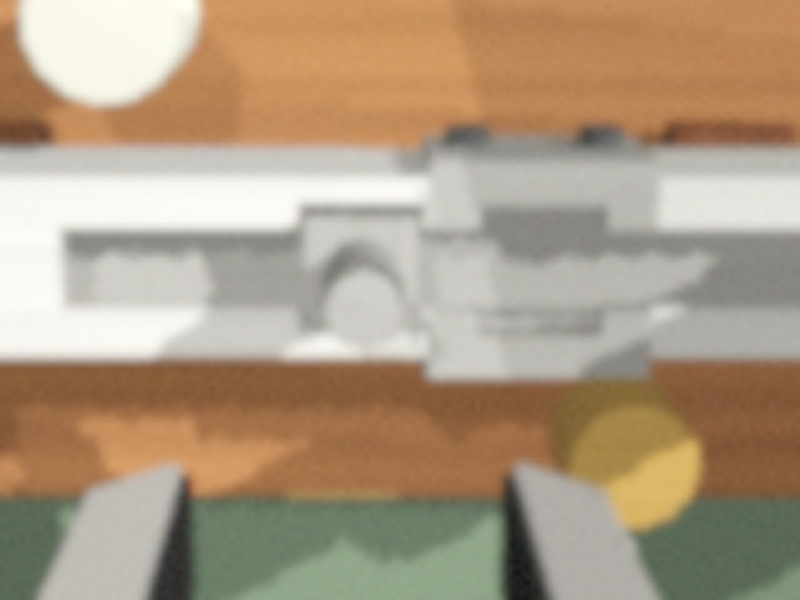

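```bash
python3 - <<'E'
from h import *
c=np.load("c1.npy",allow_pickle=True).item()
f=lambda x,y,z:ray("w",210+x/5,150+y/5,z,c)
y=np.radians(74.9);s=np.array([np.cos(y),np.sin(y),0]);n=np.array([-s[1],s[0],0])
P=f(365,305,.106);print("peg",P)
T=np.array(get_obs()["tool_pos"])
for nm,q in dict(peg=P,hl=f(483,265,.072),hr=f(607,265,.072),cl=f(425,150,.072),cr=f(655,150,.072),fl=f(302,250,.07),fr=f(420,250,.07),tubeback=f(66,270,.07),t1=f(100,145,.07),t2=f(250,360,.07)).items():
    print(nm,q,"rel peg",(q-P)@s*1e3,(q-P)@n*1e3, "rel tcp",(q-T)@s*1e3,(q-T)@n*1e3)
a,b=f(20,357,.07),f(410,360,.07);d=b-a;print(np.degrees(np.arctan2(d[1],d[0])))
E
```

```text
peg [0.61219537 0.01675219 0.106     ]
peg [0.61219537 0.01675219 0.106     ] rel peg 0.0 0.0 rel tcp 2.2634044583857333 2.9154002260165868
hl [0.61925021 0.0417664  0.072     ] rel peg 25.988350796179304 -0.2949435386230996 rel tcp 28.251755254565037 2.620456687393488
hr [0.62634448 0.06767052 0.072     ] rel peg 52.84615453901882 -0.39612860850502624 rel tcp 55.109558997404555 2.519271617511561
cl [0.59165835 0.03592131 0.072     ] rel peg 13.157270198763005 24.821572913833425 rel tcp 15.420674657148739 27.73697313985001
cr [0.60454163 0.08295842 0.072     ] rel peg 61.92646411669411 24.63649409588085 rel tcp 64.18986857507984 27.551894321897436
fl [0.60611731 0.00467754 0.07      ] rel peg -13.241110964616713 2.722699053659618 rel tcp -10.97770650623098 5.638099279676205
fr [0.61289309 0.02941837 0.07      ] rel peg 12.41060696232731 2.625963912142365 rel tcp 14.674011420713045 5.5413641381589525
tubeback [ 0.59681947 -0.04620918  0.07      ] rel peg -64.79297136000787 -1.556711514900429 rel tcp -62.52956690162213 1.358688711116157
t1 [ 0.57265217 -0.03062883  0.07      ] rel peg -56.04626437986515 25.834912065868014 rel tcp -53.782859921479414 28.750312291884605
t2 [ 0.62715373 -0.01325478  0.07      ] rel peg -25.074195847547212 -22.258839033005724 rel tcp -22.81079138916148 -19.343438806989138
74.22430546549693
```

jog_arm --pt "0 0 0 -2.6 3.8 -30 40" --pt "0 0 0 0 0 -40 40" --pt "0 0 0 0 0 -30 36" --pt "0 0 0 0 0 -18 30" --pt "0 0 0 0 0 0 28"

```text
time: 3.02
tool_pos: [0.6104, 0.0194, 0.1836]
ee_rot: [-3.139, 0.0, 1.309]
wrist_force: [0.8, 0.1, -0.0]
width: 0.0281
```

```bash
python3 - <<'E'
from h import *
o=get_obs();print(o["time"],o["tool_pos"],o["ee_rot"],o["width"],o["wrist_force"])
w=snapshot("wrist")[:,:,::-1]; cv2.imwrite("pics/w2z.png",cv2.resize(w[150:350,160:400],None,fx=3,fy=3,interpolation=2))
w=snapshot("scene")[:,:,::-1];cv2.imwrite("pics/s2z.png",cv2.resize(w[140:260,210:370],None,fx=5,fy=5,interpolation=2))
E
```

```text
3.025 [0.61043568 0.01940253 0.18362668] [-3.13891030e+00  2.91856706e-04  1.30911830e+00] 0.0280564539175216 [ 0.81860905  0.08612538 -0.02406941]
```

View pics/w2z.png

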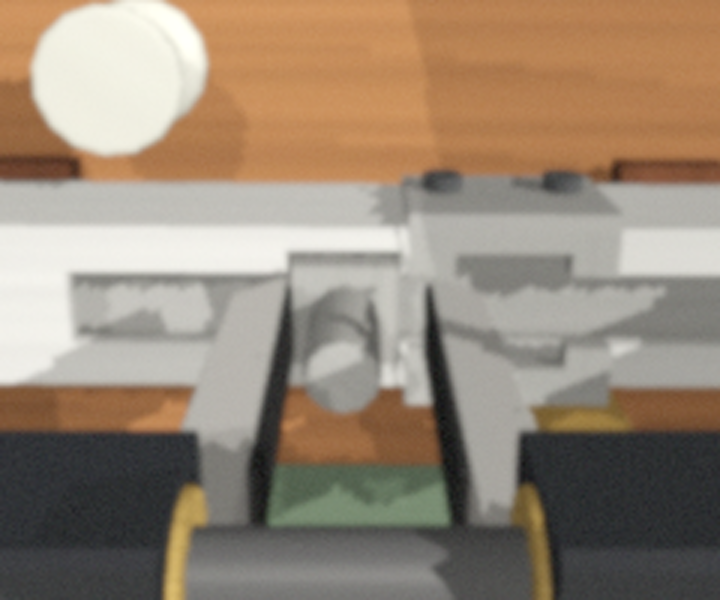

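View pics/s2z.png

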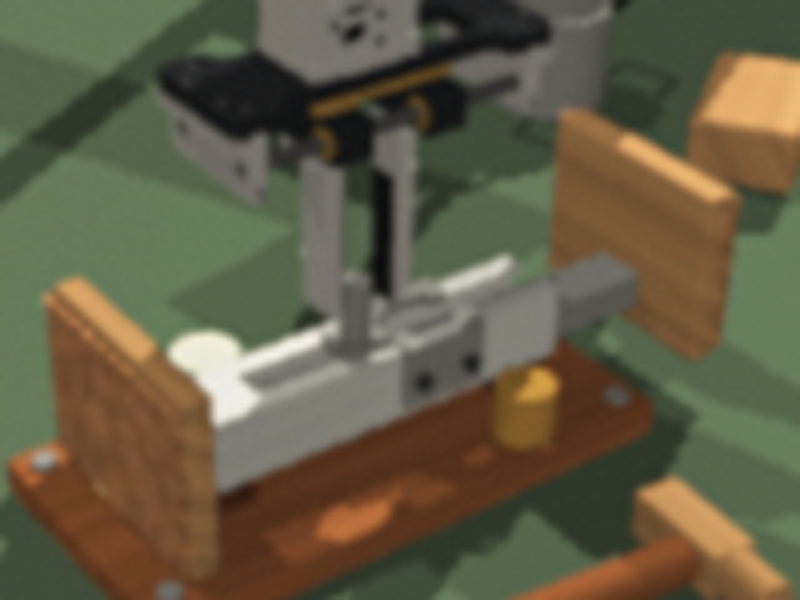

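jog_arm --pt "0 0 0 3 -4 0 28" --pt "0 0 0 0 0 0 22" --pt "0 0 0 0 0 0 20"

```text
time: 3.5
tool_pos: [0.6147, 0.0143, 0.1853]
ee_rot: [3.141, -0.0, 1.308]
wrist_force: [-0.9, -0.1, 0.1]
width: 0.0201
```

```bash
python3 - <<'E'
from h import *
o=get_obs();print(o["time"],o["tool_pos"],o["ee_rot"],o["width"],o["wrist_force"])
w=snapshot("wrist")[:,:,::-1]; cv2.imwrite("pics/w3z.png",cv2.resize(w[200:310,205:345],None,fx=5,fy=5,interpolation=2))
E
```

```text
3.5 [0.61472276 0.01427847 0.18525006] [ 3.14075786e+00 -3.18531703e-04  1.30762639e+00] 0.020101051826113665 [-0.89412557 -0.07753943  0.0553343 ]
```

View pics/w3z.png

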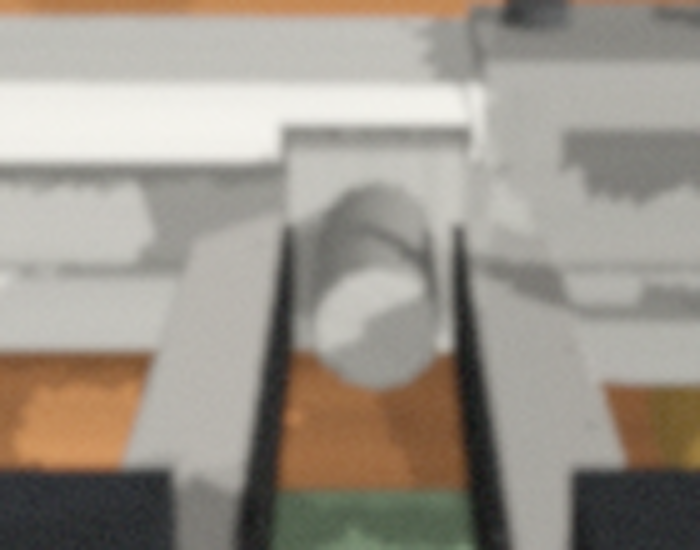

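jog_arm --pt "0 0 0 0 0 0 18" --pt "0 0 0 0 0 0 17"

```text
time: 3.8
tool_pos: [0.6144, 0.0145, 0.1847]
ee_rot: [-3.142, -0.0, 1.308]
wrist_force: [1.1, 0.6, 1.3]
width: 0.0169
```

jog_arm --pt "0 0 0 0 0 0 16" --pt "0 0 0 0 0 0 14"

```text
time: 4.05
tool_pos: [0.6145, 0.0148, 0.1846]
ee_rot: [-3.142, -0.001, 1.308]
wrist_force: [0.7, 1.1, -0.9]
width: 0.0154
```

jog_arm --pt "0 0 0 0 0 0 10" --pt "0 0 0 0 0 0 10"

```text
time: 4.3
tool_pos: [0.6145, 0.0148, 0.1846]
ee_rot: [-3.141, -0.001, 1.308]
wrist_force: [0.4, 1.5, -1.1]
width: 0.0153
```

jog_arm --pt "0 0 0 0 0 -1.5 10" --pt "0 0 0 0 0 -1.5 10"

```text
time: 4.55
tool_pos: [0.6145, 0.0148, 0.1824]
ee_rot: [3.141, -0.001, 1.308]
wrist_force: [-1.5, 2.0, 4.0]
width: 0.0152
```

jog_arm --pt "0 0 0 0 0 -1.5 10" --pt "0 0 0 0 0 -1.5 10" --pt "0 0 0 0 0 -1.5 10"

```text
time: 4.92
tool_pos: [0.6145, 0.0146, 0.1779]
ee_rot: [3.141, -0.0, 1.308]
wrist_force: [-2.0, 2.1, 5.6]
width: 0.0154
```

jog_arm --pt "0 0 0 0 0 -1 10" --pt "0 0 0 0 0 -0.8 10" --pt "0 0 0 0 0 0 10"

```text
time: 5.3
tool_pos: [0.6145, 0.0146, 0.1764]
ee_rot: [3.141, -0.0, 1.308]
wrist_force: [-2.2, 3.0, 6.8]
width: 0.0151
```

jog_arm --pt "0 0 0 0 0 -0.8 10" --pt "0 0 0 0 0 -0.3 10" --pt "0 0 0 0 0 0 10"

```text
time: 5.68
tool_pos: [0.6145, 0.0146, 0.1755]
ee_rot: [3.141, -0.0, 1.308]
wrist_force: [-2.1, 2.6, 7.2]
width: 0.0151
```

jog_arm --pt "0 0 0 0.3 1 0 10" --pt "0 0 0 0.3 1 0 10" --pt "0 0 0 0.25 1 0 10"

```text
time: 6.05
tool_pos: [0.615, 0.0162, 0.1754]
ee_rot: [3.141, 0.003, 1.307]
wrist_force: [-3.9, -0.9, 7.6]
width: 0.0155
```

jog_arm --pt "0 0 0 0.25 1 0 10" --pt "0 0 0 0.25 1 0 10" --pt "0 0 0 0.25 1 0 10" --pt "0 0 0 0.3 1 0 10"

```text
time: 6.55
tool_pos: [0.6161, 0.0201, 0.1754]
ee_rot: [3.141, 0.003, 1.307]
wrist_force: [-3.2, -1.6, 8.3]
width: 0.015
```

jog_arm --pt "0 0 0 0.5 2 0 10" --pt "0 0 0 0.55 2 0 10" --pt "0 0 0 0.55 2 0 10" --pt "0 0 0 0.55 2 0 10" --pt "0 0 0 0.55 2 0 10" --pt "0 0 0 0.55 2 0 10" --pt "0 0 0 0.55 2 0 10" --pt "0 0 0 0 0 0 10"

```text
time: 7.55
tool_pos: [0.62, 0.0344, 0.1754]
ee_rot: [3.141, 0.002, 1.308]
wrist_force: [-2.5, 0.7, 6.7]
width: 0.0154
```

```bash
python3 - <<'E'
from h import *
o=get_obs();print(o["time"],o["tool_pos"],o["ee_rot"],o["width"],o["wrist_force"])
w=snapshot("wrist")[:,:,::-1]; cv2.imwrite("pics/w4z.png",cv2.resize(w[200:310,185:345],None,fx=5,fy=5,interpolation=2))
E
```

```text
7.55 [0.61996647 0.03438193 0.17540715] [3.14106019e+00 2.44424653e-03 1.30750244e+00] 0.01544753574187195 [-2.51750212  0.67952601  6.74301296]
```

View pics/w4z.png

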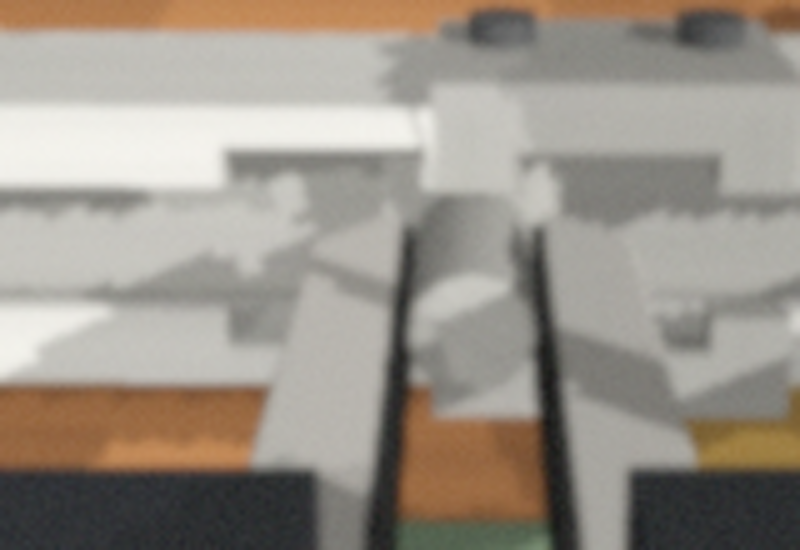

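jog_arm --pt "0 0 0 0 0 0 18" --pt "0 0 0 0 0 0 20" --pt "0 0 0 0.5 2 0 20" --pt "0 0 0 0.5 2 0 20" --pt "0 0 0 0.5 2 0 20" --pt "0 0 0 0.5 2 0 20"

```text
time: 8.35
tool_pos: [0.6216, 0.0413, 0.1733]
ee_rot: [-3.14, 0.006, 1.307]
wrist_force: [-1.7, -6.1, -1.1]
width: 0.02
```

jog_arm --pt "0 0 0 0.3 1.5 1 20" --pt "0 0 0 0.4 1.5 0.5 20" --pt "0 0 0 0.4 1.5 0 20" --pt "0 0 0 0.4 1.5 0 20" --pt "0 0 0 0.3 1 0 20" --pt "0 0 0 0 0 0 20"

```text
time: 9.1
tool_pos: [0.6232, 0.0474, 0.1734]
ee_rot: [-3.139, 0.007, 1.306]
wrist_force: [-0.3, -7.7, -4.8]
width: 0.0199
```

```bash
python3 - <<'E'
from h import *
o=get_obs();print(o["time"],o["tool_pos"],o["ee_rot"],o["width"],o["wrist_force"])
w=snapshot("wrist")[:,:,::-1]; cv2.imwrite("pics/w5z.png",cv2.resize(w[200:310,185:345],None,fx=5,fy=5,interpolation=2))
E
```

```text
9.1 [0.62324255 0.0474165  0.17340998] [-3.13945649  0.00739767  1.30640475] 0.019938847783646137 [-0.27793801 -7.65395212 -4.84849906]
```

View pics/w5z.png

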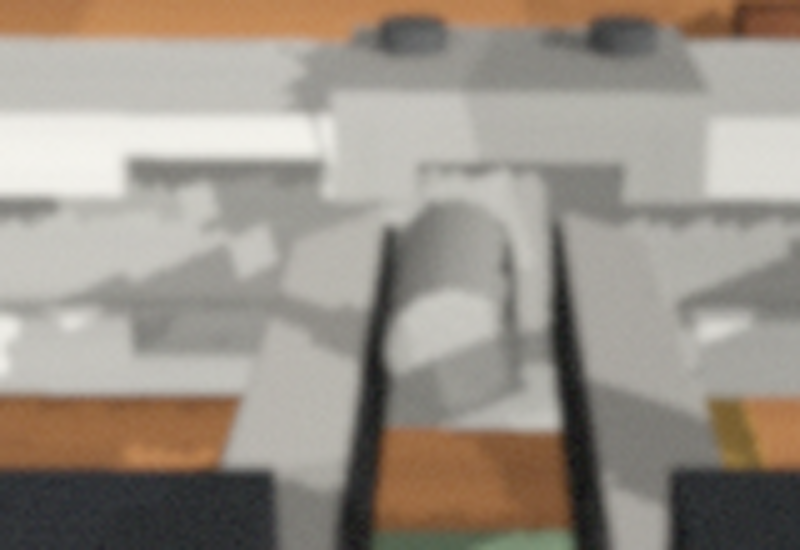

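jog_arm --pt "0 0 0 0.3 1 0 20" --pt "0 0 0 0.25 1 0 20" --pt "0 0 0 0.25 1 0 20" --pt "0 0 0 0.25 1 0 20" --pt "0 0 0 0.25 1 0 20" --pt "0 0 0 0 0 0 20"

```text
time: 9.9
tool_pos: [0.6248, 0.0536, 0.1744]
ee_rot: [-3.14, 0.004, 1.307]
wrist_force: [-0.2, -2.5, -1.7]
width: 0.0202
```

```bash
cat > look.py <<'E'
from h import *
import sys
k=sys.argv[1]
o=get_obs();print(o["time"],o["tool_pos"],o["ee_rot"],o["width"],o["wrist_force"])
w=snapshot("wrist")[:,:,::-1]; cv2.imwrite(f"pics/w{k}z.png",cv2.resize(w[200:310,185:345],None,fx=5,fy=5,interpolation=2))
w=snapshot("scene")[:,:,::-1];cv2.imwrite(f"pics/s{k}z.png",cv2.resize(w[140:260,210:370],None,fx=5,fy=5,interpolation=2))
E
python3 look.py 6
```

```text
9.9 [0.62484681 0.05358503 0.17435859] [-3.14006535  0.004169    1.30673296] 0.02015165783697455 [-0.18577896 -2.46874276 -1.71982111]
```

View pics/w6z.png

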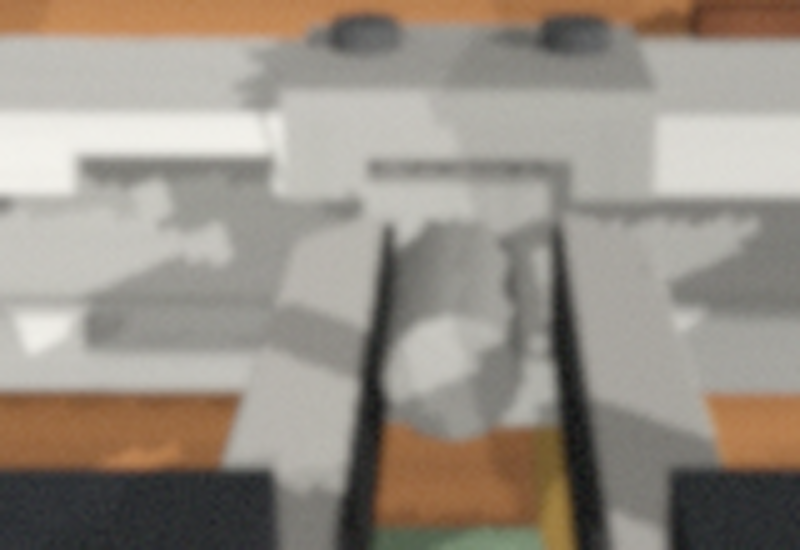

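View pics/s6z.png

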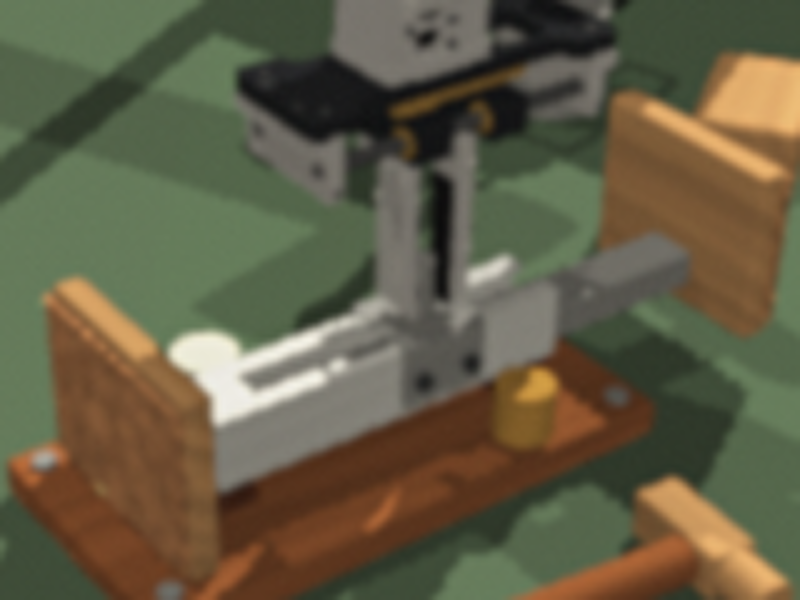

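jog_arm --pt "0 0 0 -0.5 -2 0 22" --pt "0 0 0 -0.3 -1 0 24" --pt "0 0 0 0 0 0 26"

```text
time: 10.38
tool_pos: [0.6246, 0.0528, 0.1762]
ee_rot: [3.141, -0.001, 1.308]
wrist_force: [-0.6, 0.4, 0.2]
width: 0.0257
```

```bash
python3 look.py 7
```

```text
10.375 [0.6245779  0.05281396 0.17615018] [ 3.14100161e+00 -6.97235456e-04  1.30830953e+00] 0.02572056061907412 [-0.58844604  0.43965555  0.22039097]
```

View pics/w7z.png

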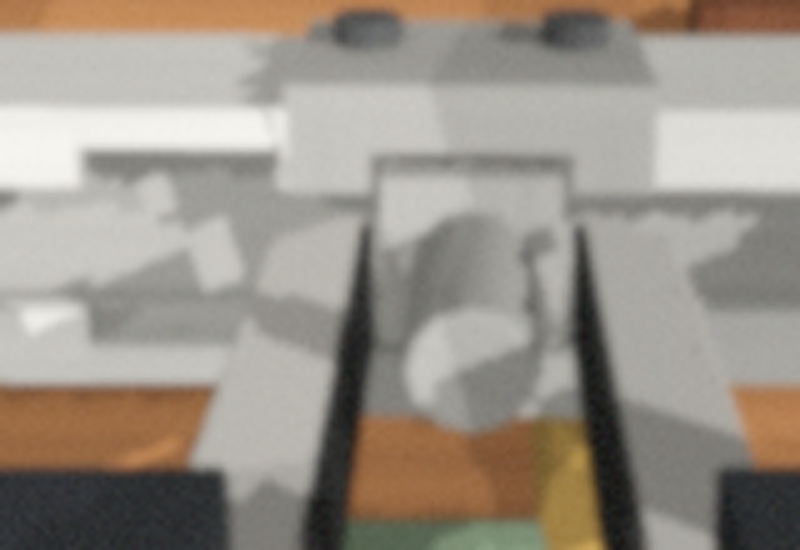

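jog_arm --pt "0 0 0 0 0 0 34" --pt "0 0 0 0 0 5 36" --pt "0 0 0 0 0 20 36" --pt "0 0 0 0 0 40 36" --pt "0 0 0 0 0 40 36" --pt "0 0 0 0 0 20 36" --pt "0 0 0 0 0 0 36"

```text
time: 11.35
tool_pos: [0.6253, 0.0525, 0.3052]
ee_rot: [3.135, -0.002, 1.308]
wrist_force: [0.0, 0.8, -0.8]
width: 0.0358
```

```bash
python3 look.py 8; python3 - <<'E'
from h import *
c=get_calibration("wrist"); w=snapshot("wrist"); np.save("c8.npy",c,allow_pickle=True)
cv2.imwrite("pics/w8b.png",cv2.resize(w[140:260,200:360,::-1],None,fx=5,fy=5,interpolation=2))
E
```

```text
11.35 [0.62525866 0.05250785 0.30515303] [ 3.13457218e+00 -1.96601726e-03  1.30803201e+00] 0.035781270192197207 [ 0.04701876  0.78022298 -0.8204098 ]
```

View pics/w8b.png

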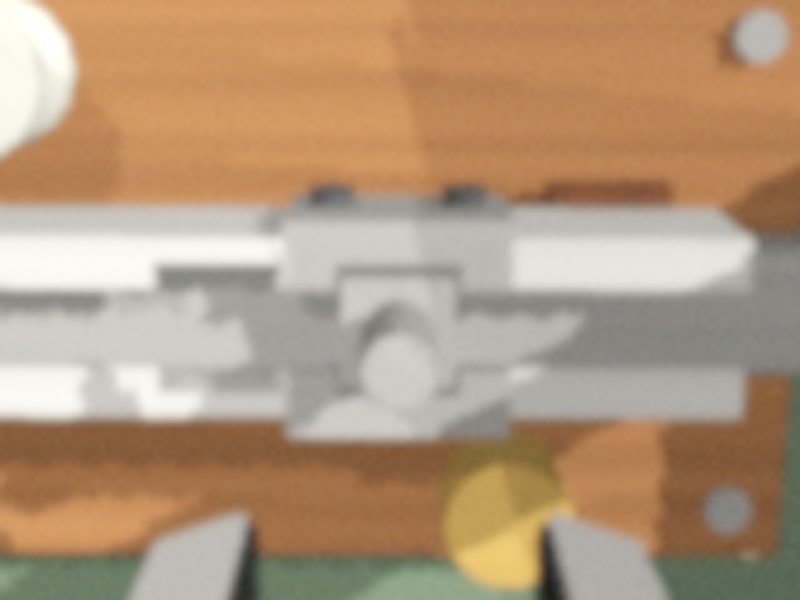

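View pics/s8z.png

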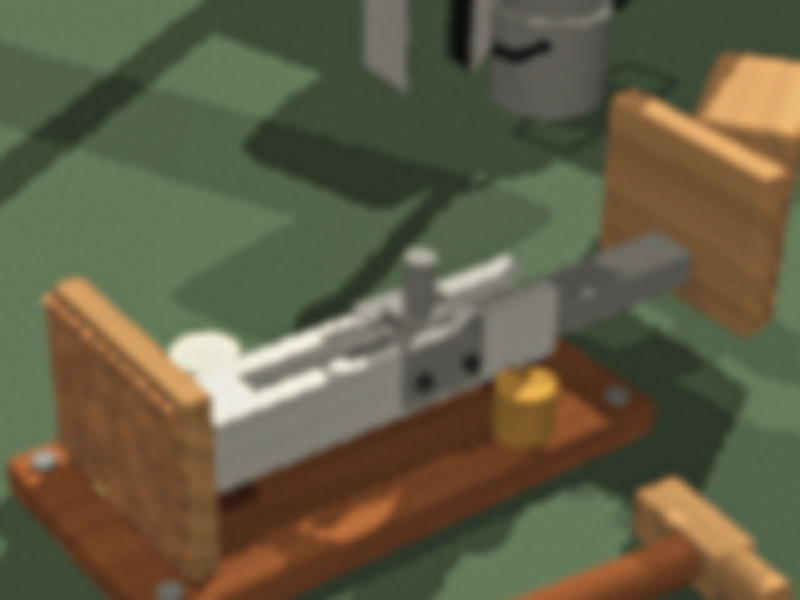

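```bash
python3 - <<'E'
from h import *
P=ray("scene",281,195.5,.106);y=np.radians(74.9);s=np.array([np.cos(y),np.sin(y),0])
for d in(.038,.0395,.041):
  for p in(0,.004,.008): print(d,p,proj("scene",P+d*s-[0,0,p]))
c=np.load("c8.npy",allow_pickle=True).item();q=ray("w",200+400/5,140+371/5,.106,c);print(q,(q-[.6122,.01675,.106])@s)
close_job()
E
```

```text
0.038 0 [293.47978832 190.82335175]
0.038 0.004 [293.4378953  192.20964698]
0.038 0.008 [293.3961982  193.58945881]
0.0395 0 [293.96223324 190.64256141]
0.0395 0.004 [293.9192431  192.02819491]
0.0395 0.008 [293.87645386 193.40735315]
0.041 0 [294.44392168 190.46205455]
0.041 0.004 [294.39983791 191.84702668]
0.041 0.008 [294.35596   193.2255317]
[0.62326252 0.05402195 0.106     ] 0.03886688326142332
the job is handed in; nothing more can be done
```

The stretcher is let out to its next hole. As far as I can see, the button sits up in the collar's hole and the tube is locked; I handed the job in at about 11.5 s of the 42 s.

- **Pressing:** I pinched the peg along the slide direction and pressed it in about 9 mm. The vertical force stayed at 8 N or below, as the spring values predict.
- **Sliding:** I drew the tube out about 20 mm with the button held down. Then I let go of the peg and pushed it on gently with the rear finger. Side force readings stayed under 8 N, and it fell as the button reached the hole.
- **Letting go:** I backed the finger off, opened the gripper and lifted it about 130 mm clear.

**Last checks**
- **Tube travel:** 38.0 mm by arm position and 38.9 mm by the wrist camera, both inside the 35.5–52.5 mm band.
- **Button height:** the last wrist picture shows the button's shoulder filling the collar hole. In the scene picture the peg top is 1 pixel lower than predicted for fully up, where 8 mm of press would be about 2.8 pixels. That one reading is too coarse to rule out a few millimetres of press.
- **Hole position:** my estimates of the hole's distance from the first hole ranged from 37.5 to 41 mm, which is the spread of these image measurements.
- **Bystanders:** the spool, brass weight and mallet look unmoved in the last pictures. The gripper touched only the peg. I did not check the other things one by one.

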